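# Clamp the paint pot with the turnbuckle sleeve

## Task

One of the two wooden pot holders has a paint pot standing between its jaws. Take the white peg of the crank on that holder's steel turnbuckle sleeve and swing it up and over, away from the pot, as far as it goes, so that both jaws draw in and clamp the pot; then let go. Keep the pot standing upright in its place, and leave the empty holder's crank as it is.

Things in the scene. Friction and masses are not known exactly. Their poses are not given: they have to be found in the camera images.
- sleeve (a joint): angle (rad) of the level steel sleeve, 30 mm thick, axis 55 mm above the table, on the holder with the pot. 0: its crank leans 0.61 rad from upright towards the pot (starts at 0 to 0.5); grows as the crank swings over the top to the robot's side; hard stop at 1.48. Lean towards the pot = 0.61 - value. Each jaw moves in 8.5 mm/rad. Needs 2 to 4 N at the peg; stays where left
- sleeve_peg (a point): middle of the crank's level white peg, 14 mm thick, 48 mm long, 80 mm from the sleeve's axis; the crank's arm (9 mm rod) is 30 mm to its -y side. Its y axis runs level along peg and sleeve, its z axis outward along the crank; x = y cross z points to the pot when the crank is upright. It swings in the upright plane square to y: 120 to 135 mm high, 106 at the stop. Pinch across it from above
- pot_center (a point): centre (half-way up) of the paint pot, orange with a white cap, 56 mm wide, 55 mm high, z up; stands loose on the holder, a wooden board 170 x 180 x 12 mm fixed to the table. Its axis is 90 mm from the sleeve's, on the far side from the robot. About 10 mm from each jaw's rubber pad when open; the sprung pads meet it at about 1.2 rad of the sleeve
- spare_sleeve_peg (a point): middle of the same white peg on the other holder, which is identical but empty and stands 0.23 to 0.37 m to the left or right of the first; its crank also starts leaning 0.11 to 0.61 rad from upright, away from the robot. Must stay as it is (within 20 mm)
Mind the look-alikes: they are no part of the job. There is more than one size of the part that bears pot_center; the job needs the largest.

How it is judged (in metres and radians):
At the end, for the whole second after the job is handed in: The sleeve of the holder with the pot is turned to within about 10 degrees of its stop (over 1.30 rad), which clamps the pot between both jaws; the pot stands upright (within 10 degrees) within 15 mm of where it was (value of joint sleeve above 1.3 rad and distance of pot_center from where it was at the start of the episode below 0.015 m and angle between pot_center's own z axis and vertical below 0.17 rad); the robot touches nothing.
It fails at once if the empty holder's crank is turned (its peg moved by over 20 mm) (distance of spare_sleeve_peg from where it was at the start of the episode above 0.02 m).
It fails at once if the pot is tipped over or lifted out (angle between pot_center's own z axis and vertical above 0.35 rad or distance of pot_center from where it was at the start of the episode above 0.03 m).
It also fails if it takes over 32 s, if anything falls off the work surface, if the arm or the gripper's body presses on something with over 40 N, if the wrist force passes 120 N, or if a joint passes its speed limit or range.

## Robot

A 6-joint arm with a two-finger parallel gripper is mounted at the origin on the work surface; the furniture and walls round the work are solid. World frame = base frame: x ahead of the robot, y to its left, z up, the work surface at z = 0. Lengths are in m, angles in degrees, forces in N, time in s.
With the tool pointing down it reaches from about 0.3 to 0.775 m from the base axis. Payload 14.6 kg.
Tool frame: the origin (TCP) lies midway between the tips of the shut fingers; the grasp point (between the pads) lies 19 mm behind it (r.grip_point_offset is the distance from the TCP to the grasp point, in m); z points along the fingers, y is the line along which they close (so a half turn about z gives the same grasp; the last joint's range is limited). The gripper opens to 85 mm and grips with 20 to 120 N. Pads are 22 mm wide; open, the fingers measure 114 mm over their backs; the gripper's body (76 mm by 85 mm) begins 54 mm behind the grasp point. The pads swing forward as they close: fully open they stand 13 mm farther back than shut.
Start: joints at [62.074, 17.183, 87.147, -0, 75.671, -3.816], TCP at [0.225, 0.502, 0.231] pointing down, gripper open.
Joint ranges: [-173.82, 173.82], [-45.26, 126.66], [13.44, 144.39], [-59.66, 239.66], [0, 175.72], [-146.38, 146.38]. Speed limits (degrees/s): [127.2, 127.2, 147.25, 180, 180, 180].

## Interface

Orientations are given as a 3x3 rotation matrix whose columns are the frame's x, y, z axes.
In Python, from cell import r, hand, kin, monitor, capture, job gives the robot as it stands. Calls block until the motion is done:
- r.goto(position, orientation): joint-space move of the TCP to a pose.
- r.move_linear(position, frame=None, max_speed=0.15, max_force=None): straight line of the TCP; frame=None keeps the orientation; max_speed is the mean speed in m/s. With max_force (N) it stops when the force on the tool has changed by that much, and returns True; else False.
- r.set_joints(angles): joint-space move.
- hand.move_gripper(opening, strength=None): opening from 0.0 (shut) to 1.0 (fully open); strength is the grip in N (None keeps the last); returns when the fingers have stopped.
- r.hold(seconds).
- kin.ik(position, orientation): joint angles nearest the present ones, or None.
- monitor.get_obs(): the state.
- capture(name): name is "side" or "top" or "wrist"; returns a dict with "frame" (420x560x3 uint8, red, green, blue), "intrinsics" (3x3 intrinsics, pixels), "extrinsics" (4x4, takes a point from camera to world coordinates). Camera axes: x right, y up, looking along -z (the intrinsics and any distortion apply to the point x, -y, -z); pixel columns grow to the right and rows downward; lengths in m; the calibration is good to about 2 mm. A picture is of the moment at which its call begins. There is no depth.
A pose or a line that the arm cannot do raises r.Unreachable and nothing moves.
- job.close_job(): hands the job in; it is judged then, once.
The state is a dict: "time_s": time; "joint_pos": joint angles; "joint_velocities": joint speeds; "effort": joint torques, N m; "ee_pos": TCP position; "tcp_rot": TCP orientation; "contact_force": force on the tool from outside, world axes, zero at the start; "moment": the same for the moment, N m; "opening": opening from 0.0 (shut) to 1.0 (fully open); "grip_force": force on a finger pad.
Only numpy, scipy, OpenCV 4.12 (cv2) and the standard library are available. Lean on these libraries where they do the work, as an engineer would, in place of code of your own. Each camera call takes 0.05 s, during which the arm holds its last target. There are 200 camera calls.

## Working session

There is one attempt and no reset: what is moved stays moved. The work goes in short steps, each a Python script; the robot and the scene stay as the last script left them, time stands still between calls to the robot, and variables do not carry over. Pictures are saved under pics/ and viewed, at most 10 in all, crops included, and the job is handed in when it is done.

```bash
ls; mkdir -p pics; python3 - <<'E'
from cell import r,hand,kin,monitor,capture,job
import cv2,numpy as np
for n in("side","top"):
    c=capture(n);cv2.imwrite(f"pics/{n}0.png",c["frame"][:,:,::-1]);print(n,c["intrinsics"],c["extrinsics"], [k for k in c])
o=monitor.get_obs();print(o["time_s"],o["tcp_rot"])
E
```

```text
pics
side [[465.22987467   0.         276.41573857]
 [  0.         465.22987467 216.77663917]
 [  0.           0.           1.        ]] [[ 0.92015291  0.18041568 -0.34751806  0.25644712]
 [-0.39142159  0.44735179 -0.80415516 -0.55766948]
 [ 0.01038062  0.87597178  0.48225064  0.56679634]
 [ 0.          0.          0.          1.        ]] ['frame', 'intrinsics', 'extrinsics']
top [[483.08687734   0.         276.57449756]
 [  0.         483.08687734 217.87332236]
 [  0.           0.           1.        ]] [[ 0.01024921  0.99409421 -0.10803545  0.49616408]
 [-0.99973252  0.00794694 -0.02171935  0.19874095]
 [-0.02073253  0.10822916  0.99390976  1.12396108]
 [ 0.          0.          0.          1.        ]] ['frame', 'intrinsics', 'extrinsics']
0.1 [[-9.12731997e-01  4.08558529e-01 -4.79459432e-04]
 [ 4.08558803e-01  9.12731568e-01 -8.88649857e-04]
 [ 7.45522808e-05 -1.00698653e-03 -9.99999490e-01]]
```

View pics/side0.png

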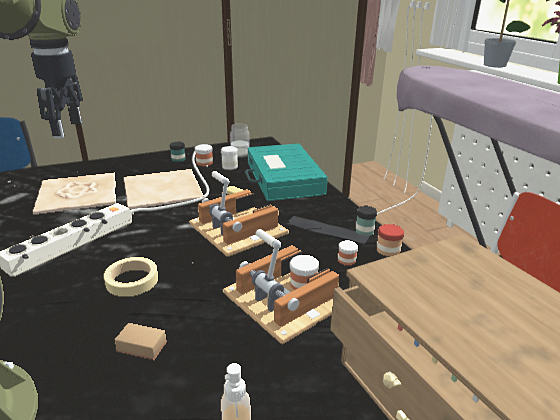

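View pics/top0.png

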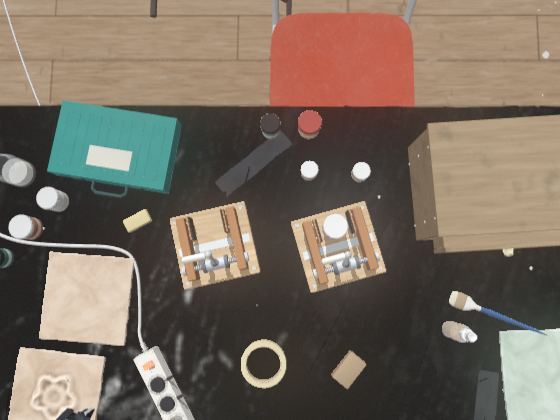

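The pot holder is the right-hand one: its pot is at about (336,227) in the top view and (304,268) in the side view. I'll enlarge both.

```bash
python3 - <<'E'
import cv2,numpy as np
a=cv2.imread("pics/side0.png")[220:340,215:345];b=cv2.imread("pics/top0.png")[195:300,285:395]
a=cv2.resize(a,(390,360),interpolation=2);b=cv2.resize(b,(377,360),interpolation=2)
cv2.imwrite("pics/crop.png",np.hstack([a,b]))
E
```

```text
(no output)
```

View pics/crop.png

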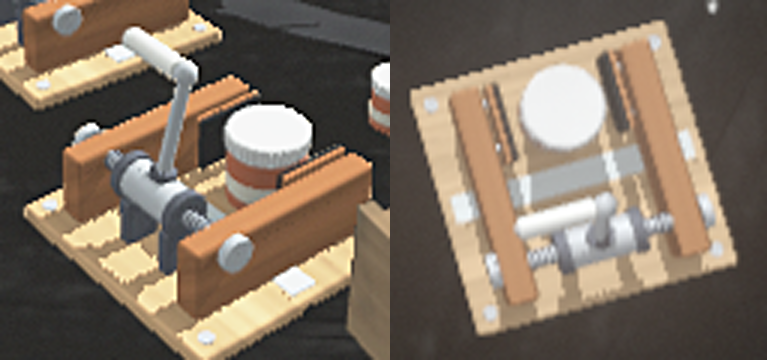

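```bash
cat >h.py <<'E'
from cell import r,hand,kin,monitor,capture,job
import cv2,numpy as np
def ray(c,uv):
    k=c["intrinsics"];E=c["extrinsics"]
    d=np.array([(uv[0]-k[0,2])/k[0,0],-(uv[1]-k[1,2])/k[1,1],-1.])
    return E[:3,3],E[:3,:3]@(d/np.linalg.norm(d))
def tri(cs,uvs):
    A=0;b=0;R=[ray(c,u) for c,u in zip(cs,uvs)]
    for o,d in R:
        P=np.eye(3)-np.outer(d,d);A=A+P;b=b+P@o
    p=np.linalg.solve(A,b)
    return p,[round(float(np.linalg.norm((np.eye(3)-np.outer(d,d))@(p-o)))*1e3,1) for o,d in R]
E
python3 - <<'E'
from h import *
s,t=capture("side"),capture("top")
S=lambda u,v:(215+u/3,220+v/3)
T=lambda u,v:(285+(u-390)/3.43,195+v/3.43)
P={}
for n,a,b in[("hub",S(186,72),T(605,203)),("free",S(128,38),T(521,229)),("captop",S(268,120),T(563,105)),("screwL",S(86,131),T(492,268)),("screwR",S(236,252),T(707,208))]:
    P[n],e=tri([s,t],[a,b]);print(n,P[n].round(4),e)
h,f=P["hub"],P["free"];print("len",np.linalg.norm(f-h),"mid",h+(f-h)*.555)
d=f-h;print("yaw peg",np.degrees(np.arctan2(d[1],d[0])))
d=P["screwL"]-P["screwR"];print("yaw screws",np.degrees(np.arctan2(d[1],d[0])),np.linalg.norm(d))
# board corners on z=12mm
def pl(c,uv,z):
    o,v=ray(c,uv);return o+v*(z-o[2])/v[2]
C=[pl(t,T(*q),.012) for q in[(411,90),(664,21),(736,265),(478,334)]]
for i in range(4):
    d=C[(i+1)%4]-C[i];print(C[i].round(3),np.linalg.norm(d).round(3),np.degrees(np.arctan2(d[1],d[0])).round(1))
print("pot by plane",pl(t,T(563,107),.067),pl(s,S(268,120),.067))
E
```

```text
hub [0.5309 0.0744 0.1332] [0.4, 0.4]
free [0.5145 0.1244 0.1323] [0.1, 0.1]
captop [0.5953 0.0928 0.0714] [0.7, 0.7]
screwL [0.4907 0.1376 0.0618] [0.4, 0.4]
screwR [ 5.308e-01 -3.000e-04  5.660e-02] [0.3, 0.3]
len 0.052627746483450935 mid [0.52177798 0.10211037 0.13269019]
yaw peg 108.13664175664863
yaw screws 106.24522653956703 0.14365984253762337
[0.609 0.189 0.012] 0.177 -74.2
[0.658 0.019 0.012] 0.17 -164.2
[ 0.494 -0.027  0.012] 0.177 105.4
[0.447 0.144 0.012] 0.169 15.7
pot by plane [0.59373869 0.09261902 0.067     ] [0.59908235 0.0984472  0.067     ]
```

Heights check out: the peg is at z≈0.132 with a lean of about 0.26 rad, and the board measures 0.17 x 0.177 m. Next I move above the peg and look with the wrist camera.

```bash
cat >>h.py <<'E'
yaw=np.radians(105.8)
Y=np.array([np.cos(yaw),np.sin(yaw),0]);Z=np.array([0,0,1.]);U=np.cross(Y,Z)
def frames(): return [np.column_stack([s*Y,-s*U*-1*-1 if 0 else np.cross([0,0,-1.],s*Y),[0,0,-1.]]) for s in(1,-1)]
def best(p):
    q0=np.array(monitor.get_obs()["joint_pos"]);L=[]
    for F in frames():
        q=kin.ik(p,F)
        if q is not None: L.append((np.abs(np.array(q)-q0).max(),F,q))
    return min(L,key=lambda a:a[0])
E
sed -i 's/-s\*U\*-1\*-1 if 0 else //' h.py
python3 - <<'E'
from h import *
g=r.grip_point_offset
p=np.array([.5215,.1021,.132+.09])
c,F,q=best(p);print(c,np.round(q,1),F.round(2))
r.goto(p,F);hand.move_gripper(.55,25)
w=capture("wrist");cv2.imwrite("pics/w1.png",w["frame"][:,:,::-1])
o=monitor.get_obs();print(o["time_s"],o["ee_pos"],o["opening"],g)
np.savez("w1.npz",**w)
E
```

```text
54.94763419766736 [ 7.1 15.3 90.9 -0.  73.9 -8.7] [[-0.27  0.96  0.  ]
 [ 0.96  0.27  0.  ]
 [ 0.    0.   -1.  ]]
2.525 [0.52149223 0.10216248 0.22202044] 0.5507685350467827 0.0187
```

View pics/w1.png

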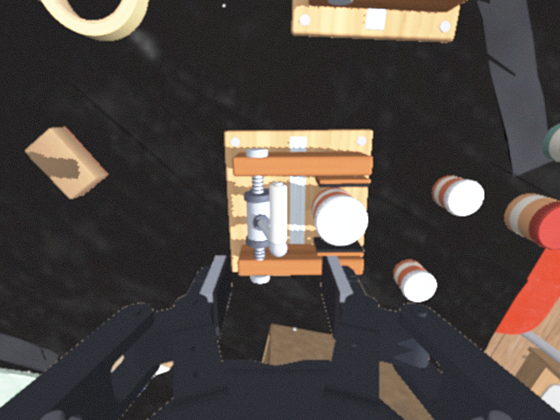

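The peg runs from about (278,185) to (279,248), midway between the finger tips (215 and 340), and it is parallel to the pads. I'll check it by ray and then descend.

```bash
python3 - <<'E'
from h import *
w=dict(np.load("w1.npz"))
def pl(c,uv,z):
    o,v=ray(c,uv);return o+v*(z-o[2])/v[2]
a,b=pl(w,(278,185),.132),pl(w,(279,248),.132)
d=a-b;print(a,b,np.linalg.norm(d),np.degrees(np.arctan2(d[1],d[0])))
m=b+(a-b)*.54;print(m, "u,v",m@U,m@Y,"prev",np.array([.5215,.1021,0])@U,np.array([.5215,.1021,0])@Y)
m0=np.array([.5215,.1021,.132])
uu=(m@U+m0@U)/2;vv=(m@Y+m0@Y)/2
t=U*uu+Y*vv+Z*(.132-r.grip_point_offset)
if abs(m@U-m0@U)<.008 and abs(m@Y-m0@Y)<.012:
    F=monitor.get_obs()["tcp_rot"]
    print(r.move_linear(t,None,.06,max_force=6))
    hand.move_gripper(0.0,25)
    o=monitor.get_obs();print(o["time_s"],o["ee_pos"],o["opening"],o["grip_force"],o["contact_force"])
    for n in("side","top"):
        c=capture(n);cv2.imwrite(f"pics/{n}1.png",c["frame"][:,:,::-1])
    a=cv2.imread("pics/side1.png")[170:340,185:345];cv2.imwrite("pics/crop1.png",cv2.resize(a,None,fx=3,fy=3))
E
```

```text
[0.51602651 0.12727215 0.132     ] [0.53176601 0.07528659 0.132     ] 0.054316028107755245 106.84457066951566
[0.52326668 0.10335879 0.132     ] u,v 0.5316391752363397 -0.04302149057028383 prev 0.529596496848365 -0.04375169169231942
False
4.875 [0.5224936  0.10273667 0.11348301] 0.14970697778113418 24.327253997325897 [0.15371178 0.76394721 1.65368904]
```

View pics/crop1.png

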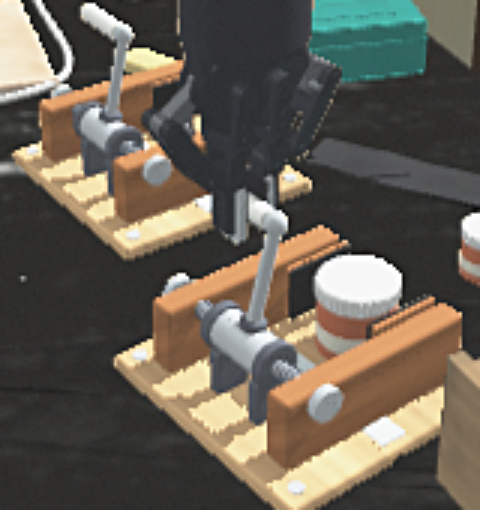

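Peg gripped with the fingers clear of the crank arm. Now I swing it along the arc.

```bash
python3 - <<'E'
from h import *
o=monitor.get_obs();p0=np.array(o["ee_pos"]);f0=np.array(o["contact_force"]);R=.08
l0=np.arcsin((p0@U-.5095)/R);print("l0",l0)
for l in np.linspace(l0,-.84,11)[1:]:
    t=p0+U*R*(np.sin(l)-np.sin(l0))+Z*R*(np.cos(l)-np.cos(l0))
    s=r.move_linear(t,None,.05,max_force=25)
    o=monitor.get_obs();f=np.array(o["contact_force"])-f0
    print(round(l,2),s,round(o["time_s"],2),"f_u %.1f f_y %.1f f_z %.1f"%(f@U,f@Y,f[2]),"op",round(o["opening"],3))
    if s:break
for n in("side","top"):
    c=capture(n);cv2.imwrite(f"pics/{n}2.png",c["frame"][:,:,::-1])
a=cv2.imread("pics/side2.png")[170:340,185:345];cv2.imwrite("pics/crop2.png",cv2.resize(a,None,fx=3,fy=3))
E
```

```text
l0 0.2683199049458914
0.16 False 5.3 f_u 1.1 f_y 0.2 f_z 2.9 op 0.156
0.05 False 5.62 f_u 0.6 f_y 0.3 f_z 5.9 op 0.156
-0.06 False 5.95 f_u -0.7 f_y -0.1 f_z 5.7 op 0.155
-0.18 False 6.28 f_u -2.3 f_y -0.5 f_z 4.5 op 0.15
-0.29 False 6.6 f_u -0.7 f_y -1.3 f_z 3.3 op 0.15
-0.4 False 6.92 f_u -1.9 f_y -2.1 f_z 0.4 op 0.151
-0.51 False 7.25 f_u 0.7 f_y -3.6 f_z -0.9 op 0.151
-0.62 False 7.58 f_u 0.2 f_y -2.9 f_z -3.0 op 0.153
-0.73 False 7.9 f_u 1.5 f_y -2.8 f_z -3.4 op 0.153
-0.84 False 8.22 f_u 4.2 f_y -3.4 f_z -5.2 op 0.151
```

View pics/crop2.png

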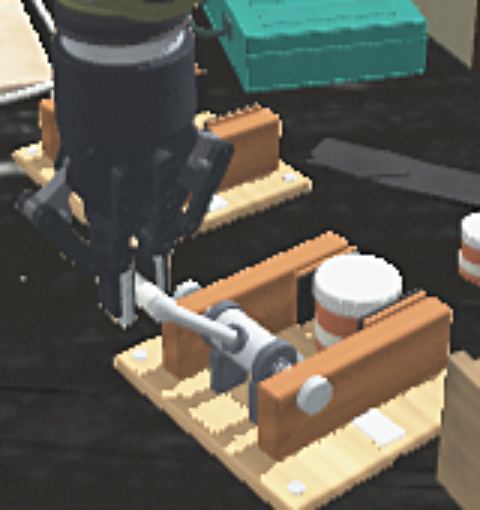

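The peg followed the arc and the crank now lies over on the robot's side. I'll push on to the stop, release, retreat and check.

```bash
python3 - <<'E'
from h import *
p=np.array(monitor.get_obs()["ee_pos"])
d=-U*.66-Z*.75
s=r.move_linear(p+d*.010,None,.03,max_force=14)
q=np.array(monitor.get_obs()["ee_pos"]);print(s,(q-p)@d, "lean est",np.arcsin((q@U-.5095)/.08))
hand.move_gripper(.4)
print(monitor.get_obs()["opening"])
q=np.array(monitor.get_obs()["ee_pos"])
print(r.move_linear(q+Z*.13,None,.12,max_force=10))
s,t=capture("side"),capture("top")
np.savez("s3.npz",**s);np.savez("t3.npz",**t)
a=cv2.resize(s["frame"][220:340,215:345],(390,360),interpolation=2);b=cv2.resize(t["frame"][195:300,285:395],(377,360),interpolation=2)
cv2.imwrite("pics/crop3.png",np.hstack([a,b])[:,:,::-1]);o=monitor.get_obs();print(o["time_s"],o["contact_force"],o["ee_pos"])
E
```

```text
True 0.0017069202827220133 lean est -0.8572508091338789
0.403536000846375
False
10.2417 [-0.05562187  0.42871355  0.24869939] [0.44339794 0.08020284 0.21678095]
```

View pics/crop3.png

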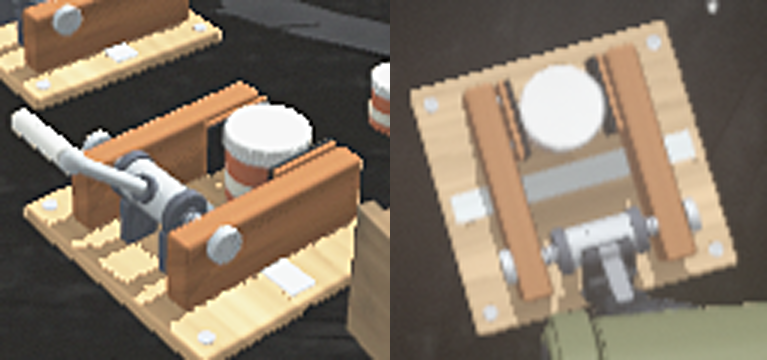

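The pads now touch the pot on both sides, and the pot still stands in its place at (563,107). A quick check of the sleeve angle from the peg's free end at side crop (20,118) comes next.

```bash
python3 - <<'E'
from h import *
s=dict(np.load("s3.npz"))
for n,q,v in(("free",(19,117),-.043+.024),("hub",(70,155),-.043-.027)):
    o,d=ray(s,(215+q[0]/3,220+q[1]/3));p=o+d*(v-o@Y)/(d@Y)
    l=np.arctan2(p@U-.5095,p[2]-.055);print(n,p.round(4),"lean",l,"sleeve",.61-l,"r",np.hypot(p@U-.5095,p[2]-.055))
E
```

```text
free [0.438  0.1042 0.1067] lean -0.8565059861136682 sleeve 1.4665059861136682 r 0.07893640510487657
hub [0.4528 0.0554 0.1079] lean -0.8378291068204335 sleeve 1.4478291068204334 r 0.07903175829630085
```

```bash
python3 -c "
from cell import job
print(job.close_job())"
```

```text
the job is handed in; nothing more can be done
None
```

The crank is at its stop (sleeve measured at about 1.46 rad), the pads touch the pot on both sides and it still stands in place, the empty holder's crank was not touched, and the job was handed in shortly after 10.2 s; no verdict was shown.

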